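Loosen the twist tester's clamp wheel and bring its carriage up to the stop

TASK

Shorten the gauge length of the yarn twist tester. With a fingertip, and without gripping anything, roll the knurled rim of the clamp wheel round anticlockwise (seen from above) through two full turns, so that the brake lets the carriage go; then push the carriage gently along its bed towards the drive head until its lug rests against the red stop collar, and take the hand away. Leave the wheel two turns loose, do not shift the collar, and disturb nothing else on the bench.

Things in the scene. Friction and masses are not known exactly. Their poses are not given: they have to be found in the camera images.
- twist_tester: Yarn twist tester, fixed to the bench: grey base plate 120 x 360 mm (top z 18 mm), white drive head 105 x 72 mm (top z 130 mm) at its -y end, aluminium bed 50 mm wide (top z 40 mm) along y. Origin under the middle of the base plate, on the bench; y runs along the bed away from the drive head, x across it away from the robot, z up. It stands turned by a few degrees.
- clamp_wheel (a joint): Turn of the clamp wheel in rad: 0 = tight, as at the start; grows anticlockwise seen from above (loosening); a full turn = 6.283; the stud ends at 3 turns. It turns with 0.04 N m of friction (1.5 N at the rim) and stays where it is left. The sprung brake under it holds the carriage with 42 N when tight, evenly less as it is loosened, and is off after 1.75 turns.
- wheel_hub (a point): Centre of the clamp wheel, on its upright axis at mid height of the rim: z 90.5 mm at the start, climbing 2 mm a turn. Dark steel disc 58 mm across its rim of 24 upright ribs (2 mm high), rim 15 mm thick (z 83 to 98). Carriage top below it at z 66.5 mm; stud top 115 mm. Free all round; the tail jaw's post (top z 114) begins 68 mm from the axis, towards the drive head.
- wheel_mark (a point): Red index mark, 11 x 4.6 mm, on the wheel's aluminium top face, 17 mm from the axis; at the start it points along the tester's +y. It goes round with the wheel.
- carriage (a joint): Travel of the carriage along the bed towards the drive head (tester's -y), in m; starts at 0 to 0.012. It carries the clamp wheel and the tail jaw. Once free it slides with about 5 N of friction and stays where it is left.
- push_face (a point): Middle of the carriage's outer end face, the face to push on (blue block 76 mm wide, aluminium plate): upright, looking along the tester's +y, away from the drive head; 41 mm from the wheel's axis. The face goes from z 42 to 66 mm, this point is at z 57 mm. The bed (z 40 mm, end cap 42 mm) goes on below it.
- lug_face (a point): Face of the carriage's dark stop lug, looking to the tester's -y, on the robot's side of the carriage low over the base plate, z 36 mm. It moves with the carriage and meets the stop collar.
- stop_face (a point): Face of the red stop collar that the lug must meet, looking to the tester's +y, z 32 mm. The collar (23 mm across, 14 mm long) is clamped on the 8 mm rod along the robot's side of the bed and slips only above 45 N. The carriage's way to go is the distance from lug_face to stop_face along the tester's y: 48 to 85 mm at the start.
- wrap_reel: Fixed equipment to keep clear of: wrap reel on a white base 56 mm high that takes up the bench behind and left of the tester (world x over 0.52, y over 0.0); open reel with long bars up to z 0.42 m, from world x 0.50, y 0.21 to 0.50; control box 190 mm high from world x 0.60, y 0.01 to 0.13. Origin under its middle.
- weight_50: Bystander: small brass-coloured weight, 24 mm across, 30 mm high, behind the tester; origin under its centre.
- pick_glass: Bystander: black folding magnifier, 38 x 36 x 40 mm, behind the tester; origin under its centre.
- tally_counter: Bystander: round hand counter, 68 x 42 x 21 mm, to the left of the tester; origin under its centre.
- snips: Bystander: red thread snips lying flat, 25 x 114 x 9 mm, near the bench's front edge left of the tester; origin under its centre.
- tweezers: Bystander: steel tweezers lying flat, 15 x 124 x 8 mm, far left; origin under its centre.
- cop_blue: Bystander: blue yarn cop standing upright, 40 mm across, 158 mm high, on the left; origin under its centre.

How it is judged:
On the way, in this order (a step that is already met when the one before it is completed fails the run):
1. the clamp wheel is loosened by two full turns (at least 1.75) while the carriage is still at least 25 mm short of the collar (value of joint clamp_wheel above 10.9956 rad and y of lug_face in the frame of stop_face above 0.025 m), for 0.1 s.
2. the carriage's lug rests against the stop collar (y of lug_face in the frame of stop_face below 0.003 m and value of joint clamp_wheel above 10.9956 rad), for 0.2 s.
At the end, for the whole second after the job is handed in: The clamp wheel stands 1.75 to 2.4 turns looser than at the start, the carriage's lug is within 3 mm of the stop collar's face, the collar is where it was (within 3 mm), and carriage and wheel are at rest (all of step 2 and value of joint clamp_wheel below 15.0796 rad and velocity of joint carriage between -0.005 and 0.005 m/s and velocity of joint clamp_wheel between -0.05 and 0.05 rad/s); the robot touches nothing.
It fails at once if the wheel is loosened by more than 2.6 turns (towards the end of its stud) (value of joint clamp_wheel above 16.3363 rad).
It fails at once if the stop collar is shifted by more than 3 mm (distance of stop_face from where it was at the start of the episode above 0.003 m).
It fails at once if the carriage or its wheel is gripped, or pressed by the fingers with more than 38 N (contact force between the fingers and carriage above 38 N).
It fails at once if one of the loose things on the bench is moved by more than 10 mm (distance of any of weight_50, pick_glass, tally_counter, snips, tweezers, cop_blue from where it was at the start of the episode above 0.01 m).
It also fails if it takes over 61 s, if anything falls off the work surface, if the arm or the gripper's body presses on something with over 40 N, if the wrist force passes 120 N, or if a joint passes its speed limit or range.

ROBOT

A 6-joint arm with a two-finger parallel gripper is mounted at the origin on a cart in front of the work surface, level with it; the furniture and walls round the work are solid. World frame = base frame: x ahead of the robot, y to its left, z up, the work surface at z = 0. Lengths are in m, angles in rad, forces in N, time in s.
With the tool pointing down it reaches from about 0.35 to 0.975 m from the base axis. Payload 4.9 kg.
Tool frame: the origin (TCP) lies at the very end of the fingers, on their centre line; the grasp point (between the pads) lies 19 mm behind it; z points along the fingers, x is the direction in which the jaws open and shut, and the axes are right-handed (so a half turn about z gives the same grasp; the last joint's range is limited). The gripper opens to 85 mm and grips with 20 to 120 N. Pads are 22 mm wide; open, the fingers measure 114 mm over their backs; the gripper's body (76 mm by 85 mm) begins 54 mm behind the grasp point. The pads swing forward as they close: fully open they stand 13 mm farther back than shut.
Start: joints at [1.208, 0.053, 1.613, -0, 1.476, -0.119], TCP at [0.151, 0.607, 0.231] pointing down, gripper open.
Joint ranges: [-3.01, 3.01], [-1.01, 2.22], [0.06, 2.58], [-1.02, 4.17], [0.09, 2.62], [-3.14, 3.14]. Speed limits (rad/s): [2.57, 2.57, 3.14, 3.14, 3.14, 3.14].

INTERFACE

Orientations are given as a rotation vector (axis times angle).
In Python, from station import readout, viewer, ctrl, nets gives the robot as it stands. The module is installed in compiled form; this text tells all that it offers.
- The arm moves only by the tool step_arm, never from a script. Its argument "moves" is a list that holds one entry, the list of rows, each a list of 4 numbers: the shift along the world's x, y, z in cm, then the turn about the world's z in rad. In form: [[[dx, dy, dz, yaw], ...]]. A call has 1 to 10 rows; each row shifts and turns the commanded pose from where the row before left it; what a row does not reach is not made up. A row lasts 1/12 s, in which the tool goes at most 41.7 mm and 7.16 degrees, less where a joint would pass 70% of its speed; a pose out of reach is approached as far as the arm can. A call is refused whole if a number of a shift passes 4.17 or a number of a turn 0.125, either way. A call with a gripper value outside its range is refused whole. "grip" is the closure, from 0 (fully open) to 1 (shut), set as the call begins (left out, the last holds). The fingers move at their own pace and stop on an object; "squeeze" is the grip in N (left out, the last holds). Time passes only in rows, so rows that do not move let the fingers close. It gives the time, the measured TCP pose, the force and the opening at its end, in the units of the state.
- readout.get_obs(): the state, without advancing time (a new reading comes with each control period).
- viewer.get_image(name): name is "side" or "top" or "wrist"; returns the picture (420x560x3 uint8, blue, green, red); there is no depth.
- viewer.calibration(name): a dict with "camera_matrix" (3x3 intrinsics, pixels), "R" (3x3) and "t" (3): a world point X has camera coordinates R X + t. Camera axes: x right, y down, z forward; pixel columns grow to the right and rows downward; lengths in m; the calibration is good to about 2 mm. The wrist camera is an equidistant fisheye: a pixel r from the principal point sees the ray r / f radians off the axis. A picture is of the moment at which its call begins: read the wrist's pose just before it. calibration takes no time and is no camera call; for the wrist camera it gives the pose at the moment of the call.
- ctrl.finish_job(): hands the job in, once; it reports no verdict.
Trained networks look in the newest picture that a camera, given by its name, has taken for a name from the list of things; names that differ only in an ending like _2 or _b are one class to them, and where a whole thing is asked for, a point or a joint stands for the part that bears it (a point fixed in the world has none). Each returns a list of dicts, best first, with "confidence" (0 to 1); they miss things now and then, are a little off and sometimes report something else, mostly with a low value. They report only what shows in the picture. A call takes as long as a camera call.
- nets.masks_of(camera, thing): "region" (420x560 bool, what is visible of it) and "box" ([left, top, right, bottom] in pixels, round what is visible of it).
- nets.pinpoint(camera, thing): "at" ([column, row] in pixels: a listed point, or the origin of a listed thing).
The state is a dict: "t": time; "q": joint angles; "dq": joint speeds; "effort": joint torques, N m; "tool_pos": TCP position; "tool_rot": TCP orientation; "contact_force": force on the tool from outside, world axes, zero at the start; "wrist_torque": the same for the moment, N m; "opening": finger opening in m.
Only numpy, scipy, OpenCV 4.12 (cv2) and the standard library are available. Lean on these libraries where they do the work, as an engineer would, in place of code of your own. Each camera call takes 0.05 s, during which the arm holds its last target. There are 200 camera calls.

## Working session

There is one attempt and no reset: what is moved stays moved. The work goes in short steps, Python scripts to look and compute and a tool call to move; the robot and the scene stay as the last step left them, time stands still between calls to the robot, and variables do not carry over. Pictures are saved under pics/ and viewed, about 8 in all and at most 12, crops included, and the job is handed in when it is done.

Besides the shell and the picture viewer there is one more tool, called after "Request:" by a JSON object that holds its "api" and its "payload", one argument or row to a line. step_arm: Moves the arm, as the interface text tells. Its arguments: {"type":"object","properties":{"moves":{"type":"array","items":{"type":"array","items":{"type":"array","items":{"type":"number"}}}},"grip":{"type":"number"},"squeeze":{"type":"number"}},"required":["moves"]}

```bash
mkdir -p pics
cat > h.py <<'E'
import numpy as np, cv2
from station import readout, viewer, ctrl, nets
def ray(cam,px):
    c=viewer.calibration(cam);K=np.array(c["camera_matrix"]);R=np.array(c["R"]);t=np.array(c["t"])
    x=(px[0]-K[0,2])/K[0,0];y=(px[1]-K[1,2])/K[1,1]
    if cam=="wrist":
        r=np.hypot(x,y);d=np.array([np.sin(r)*x/max(r,1e-9),np.sin(r)*y/max(r,1e-9),np.cos(r)])
    else: d=np.array([x,y,1.])
    return -R.T@t, R.T@d
def onz(cam,px,z):
    o,d=ray(cam,px);return o+d*(z-o[2])/d[2]
E
python3 - <<'E'
from h import *
s=readout.get_obs();print(s["t"],s["tool_pos"],s["tool_rot"],s["opening"])
Z=dict(wheel_hub=.0905,wheel_mark=.098,push_face=.057,lug_face=.036,stop_face=.032,twist_tester=0,weight_50=0,pick_glass=0,tally_counter=0,snips=0)
for cam in ("top","side"):
    im=viewer.get_image(cam);cv2.imwrite(f"pics/{cam}0.png",im)
    for n,z in Z.items():
        r=nets.pinpoint(cam,n)
        for a in r[:2]: print(cam,n,np.round(a["at"],1),round(a["confidence"],2),np.round(onz(cam,a["at"],z),4))
print(readout.get_obs()["t"])
E
```

```text
0.0 [0.15064632 0.60593625 0.2300507 ] [ 2.47425165  1.93414522 -0.00278705] 0.08538174193011391
top wheel_hub [362.9 226.5] 0.95 [ 0.5267 -0.1367  0.0905]
top wheel_hub [423.9 173.1] 0.27 [ 0.6506 -0.2867  0.0905]
top wheel_mark [391.2 243.1] 0.74 [ 0.486  -0.2008  0.098 ]
top wheel_mark [353.9 229.8] 0.64 [ 0.5193 -0.114   0.098 ]
top push_face [341.7 230.3] 0.81 [ 0.5191 -0.0899  0.057 ]
top lug_face [390.8 247.1] 0.86 [ 0.4751 -0.2123  0.036 ]
top stop_face [419.1 245. ] 0.5 [ 0.4785 -0.2835  0.032 ]
top stop_face [363.5 226.8] 0.17 [ 0.5268 -0.1472  0.032 ]
top twist_tester [410.6 226. ] 0.63 [ 0.5264 -0.2722  0.    ]
top weight_50 [423.2 172.3] 0.62 [ 0.6631 -0.3099  0.    ]
top pick_glass [411.2 226.1] 0.36 [ 0.5261 -0.2737  0.    ]
top tally_counter [251.6 244. ] 0.75 [0.4903 0.1332 0.    ]
top snips [251.7 272. ] 0.48 [0.4197 0.1344 0.    ]
side wheel_hub [312.7 174.3] 0.6 [ 0.5201 -0.1222  0.0905]
side wheel_mark [312.6 169.1] 0.62 [ 0.521  -0.1393  0.098 ]
side push_face [310.8 189.2] 0.65 [ 0.5234 -0.0988  0.057 ]
side lug_face [330.5 175.7] 0.79 [ 0.4668 -0.2312  0.036 ]
side lug_face [311.  172.3] 0.63 [ 0.5253 -0.2492  0.036 ]
side stop_face [325.4 171.6] 0.57 [ 0.4815 -0.2668  0.032 ]
side twist_tester [310.  182.4] 0.97 [ 0.527  -0.2526  0.    ]
side weight_50 [268.5 172.1] 0.61 [ 0.6619 -0.3135  0.    ]
side tally_counter [312.  190.9] 0.72 [ 0.5197 -0.1973  0.    ]
side tally_counter [312.6 180.5] 0.51 [ 0.5193 -0.2664  0.    ]
side snips [350.2 263.1] 0.51 [0.4265 0.1444 0.    ]
1.1
```

View pics/top0.png

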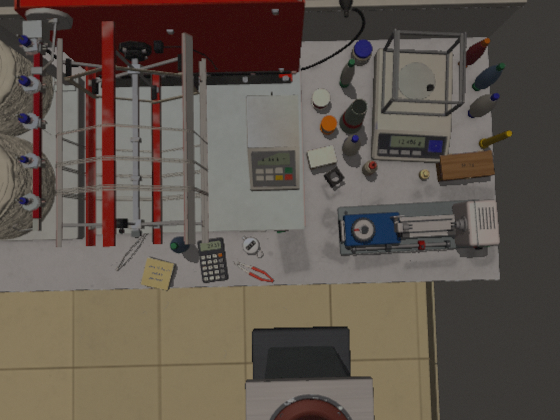

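View pics/side0.png

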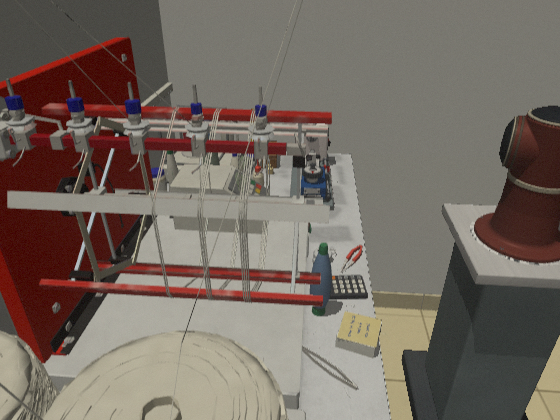

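The top picture shows the wheel at about (363,230), with the tester running right to the drive head at (480,222). In the side picture the tester is far off, near (315,180). I'll move closer for a wrist view.

Request:
{"api": "step_arm", "payload": {
  "moves": [
    [[1.5, -3, 0.3, 0], [1.5, -3, 0.3, 0], [1.5, -3, 0.3, 0], [1.5, -3, 0.3, 0], [1.5, -3, 0.3, 0], [1.5, -3, 0.3, 0], [1.5, -3, 0.3, 0], [1.5, -3, 0.3, 0], [1.5, -3, 0.3, 0], [1.5, -3, 0.3, 0]]
  ],
  "grip": 1,
  "squeeze": 20
}}

```text
t: 1.93
tool_pos: [0.3012, 0.3051, 0.2617]
tool_rot: [2.474, 1.935, 0.001]
contact_force: [0.2, 0.4, -0.1]
opening: 0.0002
```

Request:
{"api": "step_arm", "payload": {
  "moves": [
    [[1.2, -3.8, 0, 0], [1.2, -3.8, 0, 0], [1.2, -3.8, 0, 0], [1.2, -3.8, 0, 0], [1.2, -3.8, 0, 0], [1.2, -3.8, 0, 0], [1.2, -3.8, 0, 0], [1.2, -3.8, 0, 0], [1.2, -3.8, 0, 0], [1.2, -3.8, 0, 0]]
  ]
}}

```text
t: 2.77
tool_pos: [0.421, -0.0757, 0.2617]
tool_rot: [2.475, 1.933, 0.001]
contact_force: [0.3, 0.4, 0.3]
opening: 0.0001
```

```bash
cat > look.py <<'E'
from h import *
import sys
s=readout.get_obs();print(round(s["t"],2),np.round(s["tool_pos"],4),np.round(s["tool_rot"],3),np.round(s["q"],2),round(s["opening"],4),np.round(s["contact_force"],1))
Z=dict(wheel_hub=.0905,wheel_mark=.098,push_face=.057,lug_face=.036,stop_face=.032,twist_tester=0)
im=viewer.get_image("wrist");cv2.imwrite(f"pics/{sys.argv[1]}.png",im)
for n,z in Z.items():
    for a in nets.pinpoint("wrist",n)[:2]: print(n,np.round(a["at"],1),round(a["confidence"],2),np.round(onz("wrist",a["at"],z),4))
c=viewer.calibration("wrist");print(np.round(-np.array(c["R"]).T@c["t"],3),np.round(c["camera_matrix"][0],1),np.round(c["R"],2).tolist())
E
python3 look.py w1
```

```text
2.77 [ 0.421  -0.0757  0.2617] [2.475e+00 1.933e+00 1.000e-03] [-0.35 -0.47  2.01  0.    1.6  -1.68] 0.0001 [0.3 0.4 0.3]
wheel_hub [245.3 286.8] 0.71 [ 0.5167 -0.1391  0.0905]
wheel_mark [192.3 249.1] 0.32 [ 0.4575 -0.1761  0.098 ]
lug_face [193.2 247.7] 0.88 [ 0.4771 -0.1957  0.036 ]
stop_face [140. 259.] 0.74 [ 0.4781 -0.2758  0.032 ]
stop_face [168.7 277.3] 0.69 [ 0.5118 -0.2447  0.032 ]
twist_tester [165.7 277.1] 0.76 [ 0.5244 -0.2652  0.    ]
[ 0.355 -0.056  0.403] [325.2   0.  277.9] [[0.24, 0.97, -0.0], [0.94, -0.23, 0.27], [0.26, -0.06, -0.96]]
```

View pics/w1.png

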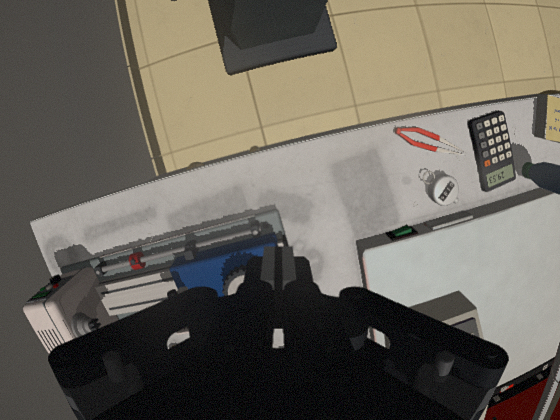

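The wrist view shows the collar at (137,262), the drive head at (60,305), the blue carriage at (225,265) and part of the wheel, which the fingers hide. I'll shift to x≈0.55 so the wheel comes clear.

Request:
{"api": "step_arm", "payload": {
  "moves": [
    [[3.2, -1, 0, 0], [3.2, -1, 0, 0], [3.2, -1, 0, 0], [3.2, -1, 0, 0], [0, 0, 0, 0], [0, 0, 0, 0]]
  ]
}}

```text
t: 3.62
tool_pos: [0.5495, -0.1121, 0.2602]
tool_rot: [-2.471, -1.937, 0.002]
contact_force: [0.7, -0.6, 0.4]
opening: -0.0004
```

```bash
python3 look.py w2; python3 -c "
import cv2;im=cv2.imread('pics/w2.png');cv2.imwrite('pics/w2c.png',cv2.resize(im[80:300,100:380],None,fx=2.8,fy=2.7))"
```

```text
3.62 [ 0.5495 -0.1121  0.2602] [-2.471e+00 -1.937e+00  2.000e-03] [-0.33 -0.11  1.73  0.    1.53 -1.66] -0.0004 [ 0.7 -0.6  0.4]
wheel_hub [247.4 166.2] 0.78 [ 0.5183 -0.1346  0.0905]
wheel_mark [266.7 165.7] 0.91 [ 0.5215 -0.116   0.098 ]
push_face [288.4 155.1] 0.94 [ 0.5212 -0.0938  0.057 ]
lug_face [187.  141.5] 0.84 [ 0.4785 -0.203   0.036 ]
stop_face [130.1 159. ] 0.64 [ 0.4777 -0.2821  0.032 ]
twist_tester [162.  188.5] 0.77 [ 0.5278 -0.2656  0.    ]
twist_tester [322.3 243.8] 0.15 [ 0.6535 -0.0774  0.    ]
[ 0.483 -0.096  0.403] [325.2   0.  277.9] [[0.24, 0.97, -0.0], [0.94, -0.23, 0.27], [0.26, -0.06, -0.96]]
```

View pics/w2c.png

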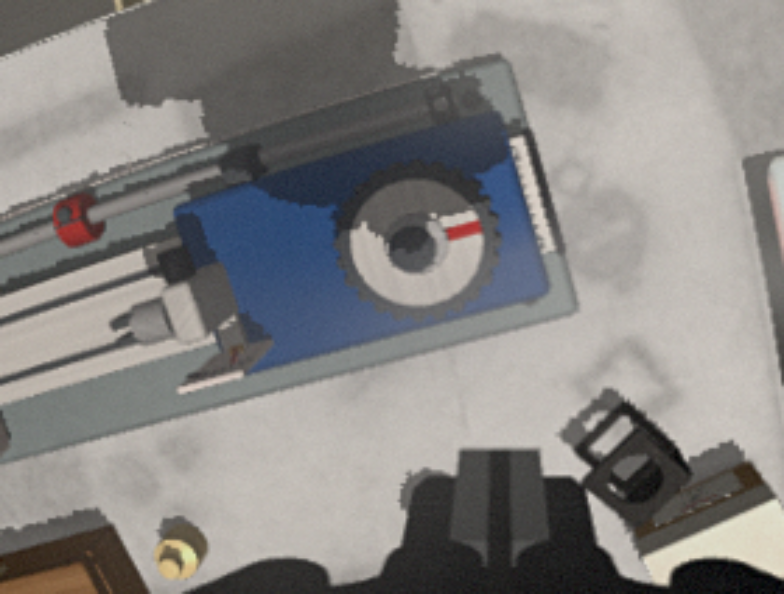

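Run:
```python
from h import *
f=lambda u,v:(100+u/2.8,80+v/2.7)
for n,u,v,z in [("rimc",417.5,240,.098),("rimL",335,240,.095),("rimR",500,240,.095),("baseA",575,312,.018),("baseB",20,458,.018),("corner",505,58,.018),("blueBR",550,290,.0645),("blueBL",250,372,.0645),("plateT",512,135,.066),("plateB",550,252,.066),("collarR",100,218,.032),("lug",240,165,.036),("mark",463,231,.098),("stud",410,242,.115)]:
    print(n,np.round(onz("wrist",f(u,v),z),4)[:2])
a=onz("wrist",f(575,312),.018)-onz("wrist",f(20,458),.018);print(np.degrees(np.arctan2(-a[0],a[1])))
```

```text
rimc [ 0.5206 -0.1338]
rimL [ 0.5137 -0.162 ]
rimR [ 0.5279 -0.1068]
baseA [ 0.5788 -0.0857]
baseB [ 0.5869 -0.3724]
corner [ 0.4616 -0.0881]
blueBR [ 0.5562 -0.0942]
blueBL [ 0.5606 -0.2178]
plateT [ 0.4936 -0.0937]
plateB [ 0.5412 -0.0907]
collarR [ 0.482  -0.2754]
lug [ 0.4777 -0.2047]
mark [ 0.5213 -0.118 ]
stud [ 0.5185 -0.1342]
1.6229622054601922
```

Found so far: hub at about (0.519, -0.134), tester yaw about +1.7°, and 71–79 mm for the carriage to go. I'll roll from the robot's side in arcs turned rigidly about the hub. First I go to the start of the stroke at 126°, 55 mm from the axis.

Request:
{"api": "step_arm", "payload": {
  "moves": [
    [[-2.1, 0.75, 0, -0.1175], [-2.1, 0.75, 0, -0.1175], [-2.1, 0.75, 0, -0.1175], [0, 0, -3.6, -0.1175], [0, 0, -3.6, -0.1175], [0, 0, -3.6, -0.1175], [0, 0, -3.6, 0], [0, 0, -3.6, 0], [0, 0, -0.2, 0], [0, 0, 0, 0]]
  ]
}}

```text
t: 4.8
tool_pos: [0.4839, -0.0903, 0.0776]
tool_rot: [-2.988, -0.96, 0.006]
contact_force: [0.2, -0.9, 0.8]
opening: -0.0001
```

```bash
python3 look.py w3; python3 -c "
import cv2;im=cv2.imread('pics/w3.png');cv2.imwrite('pics/w3c.png',cv2.resize(im[60:330,100:440],None,fx=2.2,fy=2.2))"
```

```text
4.8 [ 0.4839 -0.0903  0.0776] [-2.988 -0.96   0.006] [-0.34 -0.12  2.05  0.    1.22 -0.96] -0.0001 [ 0.2 -0.9  0.8]
push_face [329.3 287.4] 0.61 [ 0.5286 -0.0958  0.057 ]
lug_face [181.7 347.6] 0.73 [ 0.4835 -0.2105  0.036 ]
[ 0.447 -0.036  0.223] [325.2   0.  277.9] [[0.81, 0.58, 0.0], [0.56, -0.78, 0.27], [0.16, -0.22, -0.96]]
```

View pics/w3c.png

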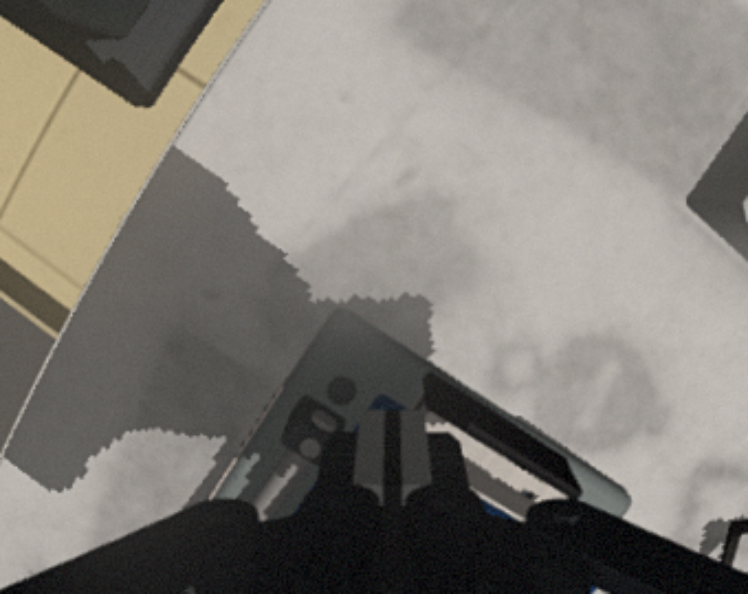

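The fingertip stands beside the carriage corner, clear of everything. Now I press in radially and watch the force.

Request:
{"api": "step_arm", "payload": {
  "moves": [
    [[0.47, -0.58, 0, 0], [0.47, -0.58, 0, 0], [0.06, -0.08, 0, 0], [0, 0, 0, 0]]
  ]
}}

```text
t: 5.48
tool_pos: [0.4963, -0.1037, 0.0796]
tool_rot: [-2.991, -0.96, -0.0]
contact_force: [0.4, 1.6, 1.3]
opening: -0.0002
```

Request:
{"api": "step_arm", "payload": {
  "moves": [
    [[0.06, -0.08, 0, 0], [0, 0, 0, 0]]
  ]
}}

```text
t: 5.65
tool_pos: [0.4964, -0.1038, 0.0794]
tool_rot: [-2.99, -0.961, 0.0]
contact_force: [-1.8, 4.0, 3.9]
opening: -0.0
```

```bash
cat > arc.py <<'E'
import numpy as np,sys
r,a0,n,d=map(float,sys.argv[1:])
p=np.array([[r*np.cos(a0+d*i),r*np.sin(a0+d*i)] for i in range(int(n)+1)])
q=np.round(p*100,2);print([[round(float(x),2),round(float(y),2),0,d] for x,y in np.diff(q,axis=0)],q[0],q[-1])
E
python3 arc.py .036 2.234 16 0.12
```

```text
[[-0.32, -0.29, 0, 0.12], [-0.29, -0.32, 0, 0.12], [-0.24, -0.36, 0, 0.12], [-0.21, -0.38, 0, 0.12], [-0.15, -0.4, 0, 0.12], [-0.11, -0.42, 0, 0.12], [-0.05, -0.43, 0, 0.12], [-0.01, -0.43, 0, 0.12], [0.05, -0.43, 0, 0.12], [0.1, -0.42, 0, 0.12], [0.15, -0.4, 0, 0.12], [0.2, -0.39, 0, 0.12], [0.24, -0.36, 0, 0.12], [0.28, -0.32, 0, 0.12], [0.32, -0.29, 0, 0.12], [0.35, -0.25, 0, 0.12]] [-2.22  2.84] [-1.91 -3.05]
```

Request:
{"api": "step_arm", "payload": {
  "moves": [
    [[0.06, -0.08, 0, 0], [0, 0, 0, 0], [-0.32, -0.29, 0, 0.12], [-0.29, -0.32, 0, 0.12], [-0.24, -0.36, 0, 0.12], [-0.21, -0.38, 0, 0.12]]
  ]
}}

```text
t: 6.15
tool_pos: [0.4856, -0.118, 0.0792]
tool_rot: [-2.669, -1.652, 0.002]
contact_force: [-3.6, 3.1, 3.6]
opening: 0.0004
```

Request:
{"api": "step_arm", "payload": {
  "moves": [
    [[-0.15, -0.4, 0, 0.12], [-0.11, -0.42, 0, 0.12], [-0.05, -0.43, 0, 0.12], [-0.01, -0.43, 0, 0.12]]
  ]
}}

```text
t: 6.48
tool_pos: [0.4821, -0.1356, 0.0791]
tool_rot: [-2.201, -2.24, 0.004]
contact_force: [-5.1, 1.8, 3.5]
opening: 0.0001
```

Run:
```python
from h import *
im=viewer.get_image("top")
for n in ("wheel_mark","wheel_hub","lug_face"):
    for a in nets.pinpoint("top",n)[:2]: print(n,np.round(a["at"],1),round(a["confidence"],2))
cv2.imwrite("pics/t1.png",cv2.resize(im[180:280,320:500],None,fx=4,fy=4))
```

```text
wheel_mark [357.  236.4] 0.61
wheel_hub [361.  229.2] 0.65
```

View pics/t1.png

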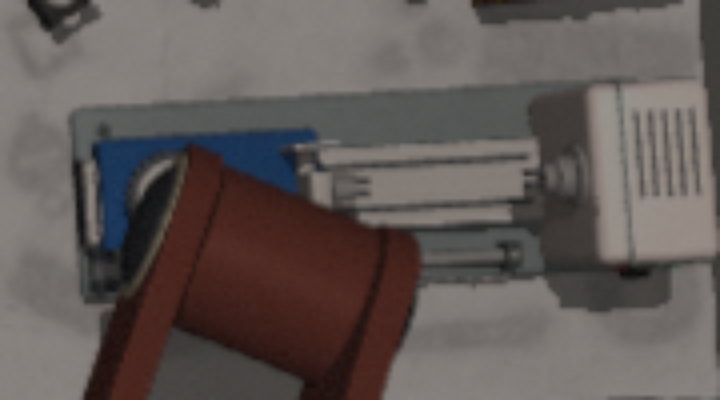

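The arm hides the wheel from the top camera. The force, about 5 N in and 1.8 N tangential, fits rolling. I'll finish the stroke, back off, and check the mark from the wrist.

Request:
{"api": "step_arm", "payload": {
  "moves": [
    [[0.05, -0.43, 0, 0.12], [0.1, -0.42, 0, 0.12], [0.15, -0.4, 0, 0.12], [0.2, -0.39, 0, 0.12]]
  ]
}}

```text
t: 7.02
tool_pos: [0.4868, -0.153, 0.0791]
tool_rot: [-1.606, -2.698, 0.007]
contact_force: [-6.8, -2.1, 4.8]
opening: 0.0
```

Request:
{"api": "step_arm", "payload": {
  "moves": [
    [[0.24, -0.36, 0, 0.12], [0.28, -0.32, 0, 0.12], [0.32, -0.29, 0, 0.12], [0.35, -0.25, 0, 0.12]]
  ]
}}

```text
t: 7.35
tool_pos: [0.4992, -0.1666, 0.0795]
tool_rot: [-0.919, -3.003, 0.01]
contact_force: [-5.5, -7.0, 2.4]
opening: -0.0002
```

Request:
{"api": "step_arm", "payload": {
  "moves": [
    [[-0.5, -0.8, 0, 0], [-0.5, -0.8, 0, 0], [0, 0, 4, -0.12], [0, 0, 4, -0.12], [3, 1.5, 4, -0.12], [3.5, 1.5, 2, -0.12], [3.5, 1.5, 2, -0.12], [0, 0, 0, 0], [0, 0, 0, 0]]
  ]
}}

```text
t: 8.1
tool_pos: [0.5833, -0.1388, 0.2313]
tool_rot: [1.772, 2.591, 0.001]
contact_force: [-0.7, 0.3, -0.3]
opening: 0.0003
```

```bash
python3 look.py w4; python3 -c "
import cv2;im=cv2.imread('pics/w4.png');cv2.imwrite('pics/w4c.png',cv2.resize(im[80:340,100:440],None,fx=2.2,fy=2.2))"
```

```text
8.1 [ 0.5833 -0.1388  0.2313] [1.772e+00 2.591e+00 1.000e-03] [-0.36 -0.01  1.68 -0.    1.47 -2.3 ] 0.0003 [-0.7  0.3 -0.3]
wheel_hub [306.5 135.1] 0.57 [ 0.5202 -0.1354  0.0905]
wheel_mark [313.5 111.9] 0.65 [ 0.4994 -0.138   0.098 ]
push_face [347.8 150.9] 0.9 [ 0.5187 -0.0889  0.057 ]
lug_face [257.7  65.2] 0.8 [ 0.4705 -0.2026  0.036 ]
stop_face [192.5  50.5] 0.6 [ 0.4768 -0.2744  0.032 ]
twist_tester [194.2  96.9] 0.94 [ 0.5242 -0.263   0.    ]
[ 0.518 -0.163  0.37 ] [325.2   0.  277.9] [[-0.36, 0.93, 0.0], [0.9, 0.35, 0.26], [0.25, 0.1, -0.96]]
```

View pics/w4c.png

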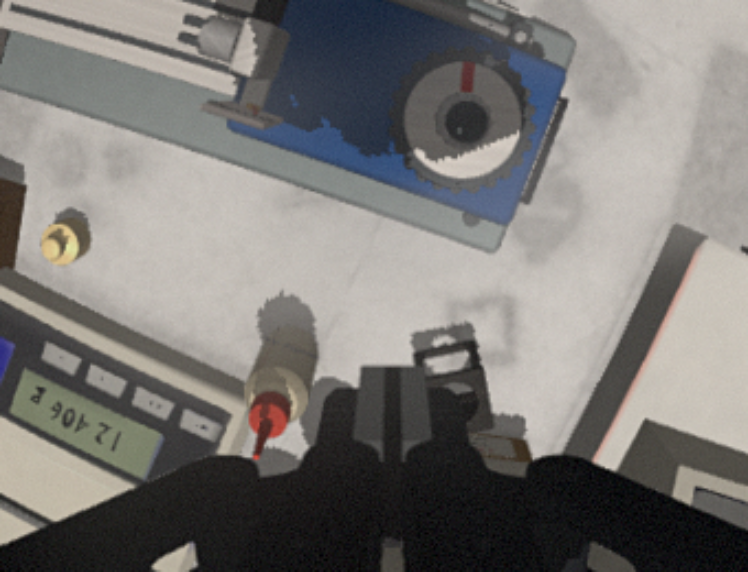

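The mark turned from +y to about -x, so the wheel rolled roughly 1.68 rad for 1.92 rad commanded, and the carriage did not move. I'll repeat the stroke, using hub (0.519, -0.135), and swing back at a wider radius in between.

Request:
{"api": "step_arm", "payload": {
  "moves": [
    [[-1.88, 0.84, 0, -0.12], [-1.88, 0.84, 0, -0.12], [-1.88, 0.84, 0, -0.12], [-1.88, 0.84, 0, -0.12], [-1.88, 0.84, 0, -0.12], [0, 0, -3.8, -0.12], [0, 0, -3.8, -0.12], [0, 0, -3.8, -0.12], [0, 0, -3.8, -0.12], [0, 0, 0, -0.12]]
  ]
}}

```text
t: 9.28
tool_pos: [0.4812, -0.0949, 0.069]
tool_rot: [-2.922, -1.125, 0.018]
contact_force: [-2.2, 1.1, -0.5]
opening: -0.0001
```

Request:
{"api": "step_arm", "payload": {
  "moves": [
    [[0, 0, 0, -0.12], [0.31, -0.39, 0, 0], [0.31, -0.39, 0, 0], [0.12, -0.16, 0, 0], [0, 0, 0, 0]]
  ]
}}

```text
t: 9.7
tool_pos: [0.4944, -0.1056, 0.0781]
tool_rot: [-2.986, -0.963, 0.003]
contact_force: [-4.9, 4.9, 3.0]
opening: 0.0003
```

Request:
{"api": "step_arm", "payload": {
  "moves": [
    [[-0.32, -0.29, 0, 0.12], [-0.29, -0.32, 0, 0.12], [-0.24, -0.36, 0, 0.12], [-0.21, -0.38, 0, 0.12], [-0.15, -0.4, 0, 0.12], [-0.11, -0.42, 0, 0.12], [-0.05, -0.43, 0, 0.12], [-0.01, -0.43, 0, 0.12]]
  ]
}}

```text
t: 10.37
tool_pos: [0.4819, -0.1372, 0.0787]
tool_rot: [2.199, 2.242, 0.001]
contact_force: [-0.5, 0.6, 0.6]
opening: 0.0001
```

Request:
{"api": "step_arm", "payload": {
  "moves": [
    [[0.05, -0.43, 0, 0.12], [0.1, -0.42, 0, 0.12], [0.15, -0.4, 0, 0.12], [0.2, -0.39, 0, 0.12], [0.24, -0.36, 0, 0.12], [0.28, -0.32, 0, 0.12], [0.32, -0.29, 0, 0.12], [0.35, -0.25, 0, 0.12]]
  ]
}}

```text
t: 11.03
tool_pos: [0.4983, -0.1664, 0.0786]
tool_rot: [-0.915, -3.005, 0.003]
contact_force: [-3.6, -1.1, 1.3]
opening: 0.0002
```

```bash
python3 arc.py .046 4.154 16 -0.12
```

```text
[[-0.45, 0.32, 0, -0.12], [-0.4, 0.37, 0, -0.12], [-0.37, 0.42, 0, -0.12], [-0.3, 0.45, 0, -0.12], [-0.25, 0.5, 0, -0.12], [-0.19, 0.51, 0, -0.12], [-0.13, 0.54, 0, -0.12], [-0.06, 0.55, 0, -0.12], [0.0, 0.55, 0, -0.12], [0.07, 0.55, 0, -0.12], [0.14, 0.53, 0, -0.12], [0.19, 0.52, 0, -0.12], [0.26, 0.48, 0, -0.12], [0.32, 0.46, 0, -0.12], [0.36, 0.41, 0, -0.12], [0.42, 0.36, 0, -0.12]] [-2.44 -3.9 ] [-2.83  3.62]
```

Request:
{"api": "step_arm", "payload": {
  "moves": [
    [[-0.53, -0.85, 0, 0], [-0.45, 0.32, 0, -0.12], [-0.4, 0.37, 0, -0.12], [-0.37, 0.42, 0, -0.12], [-0.3, 0.45, 0, -0.12], [-0.25, 0.5, 0, -0.12], [-0.19, 0.51, 0, -0.12], [-0.13, 0.54, 0, -0.12], [-0.06, 0.55, 0, -0.12], [0, 0.55, 0, -0.12]]
  ]
}}

```text
t: 11.87
tool_pos: [0.4717, -0.1322, 0.0786]
tool_rot: [2.347, 2.087, 0.001]
contact_force: [0.1, -0.4, 0.3]
opening: -0.0001
```

Request:
{"api": "step_arm", "payload": {
  "moves": [
    [[0.07, 0.55, 0, -0.12], [0.14, 0.53, 0, -0.12], [0.19, 0.52, 0, -0.12], [0.26, 0.48, 0, -0.12], [0.32, 0.46, 0, -0.12], [0.36, 0.41, 0, -0.12], [0.42, 0.36, 0, -0.12], [0.4, -0.4, 0, 0], [0.34, -0.39, 0, 0], [0, 0, 0, 0]]
  ]
}}

```text
t: 12.7
tool_pos: [0.4953, -0.105, 0.0783]
tool_rot: [-2.983, -0.962, 0.005]
contact_force: [-7.7, 10.4, 9.3]
opening: 0.0002
```

Request:
{"api": "step_arm", "payload": {
  "moves": [
    [[-0.32, -0.29, 0, 0.12], [-0.29, -0.32, 0, 0.12], [-0.24, -0.36, 0, 0.12], [-0.21, -0.38, 0, 0.12], [-0.15, -0.4, 0, 0.12], [-0.11, -0.42, 0, 0.12], [-0.05, -0.43, 0, 0.12], [-0.01, -0.43, 0, 0.12]]
  ]
}}

```text
t: 13.37
tool_pos: [0.482, -0.1374, 0.0783]
tool_rot: [-2.199, -2.241, 0.001]
contact_force: [-2.8, 1.7, 2.0]
opening: -0.0
```

Request:
{"api": "step_arm", "payload": {
  "moves": [
    [[0.05, -0.43, 0, 0.12], [0.1, -0.42, 0, 0.12], [0.15, -0.4, 0, 0.12], [0.2, -0.39, 0, 0.12], [0.24, -0.36, 0, 0.12], [0.28, -0.32, 0, 0.12], [0.32, -0.29, 0, 0.12], [0.35, -0.25, 0, 0.12]]
  ]
}}

```text
t: 14.03
tool_pos: [0.4992, -0.1671, 0.0782]
tool_rot: [-0.916, -3.004, 0.003]
contact_force: [-3.5, -1.7, 0.9]
opening: 0.0006
```

Request:
{"api": "step_arm", "payload": {
  "moves": [
    [[-0.5, -0.8, 0, 0], [-0.5, -0.8, 0, 0], [0, 0, 4, -0.12], [0, 0, 4, -0.12], [0, 0, 4, -0.12], [3, 1.2, 2, -0.12], [3, 1.2, 1, -0.12], [3, 1.2, 0, 0], [0, 0, 0, 0], [0, 0, 0, 0]]
  ]
}}

```text
t: 14.87
tool_pos: [0.58, -0.1456, 0.2278]
tool_rot: [-1.774, -2.593, 0.001]
contact_force: [0.3, 0.5, 1.1]
opening: 0.0
```

```bash
python3 look.py w5
```

```text
14.87 [ 0.58   -0.1456  0.2278] [-1.774e+00 -2.593e+00  1.000e-03] [-0.37 -0.01  1.68 -0.    1.47 -2.31] 0.0 [0.3 0.5 1.1]
wheel_hub [313.8 142. ] 0.88 [ 0.5214 -0.1344  0.0905]
wheel_mark [306.5 156.1] 0.68 [ 0.5344 -0.1366  0.098 ]
push_face [351.5 154.7] 0.91 [ 0.5193 -0.0911  0.057 ]
lug_face [259.3  73.1] 0.75 [ 0.4764 -0.2048  0.036 ]
lug_face [304.7 162.8] 0.15 [ 0.546  -0.1282  0.036 ]
stop_face [193.   53.7] 0.88 [ 0.4786 -0.279   0.032 ]
twist_tester [193.  100.5] 0.83 [ 0.527  -0.2693  0.    ]
twist_tester [495.9 196.2] 0.27 [0.4866 0.1409 0.    ]
[ 0.516 -0.169  0.369] [325.2   0.  277.9] [[-0.36, 0.93, -0.0], [0.9, 0.35, 0.26], [0.25, 0.09, -0.96]]
```

The mark stands at about 4.54 rad in total and the carriage hasn't moved. There was some slip mid-stroke, so I'll press about 1.5 mm deeper.

Request:
{"api": "step_arm", "payload": {
  "moves": [
    [[-1.8, 0.97, 0, -0.12], [-1.8, 0.97, 0, -0.12], [-1.8, 0.97, 0, -0.12], [-1.8, 0.97, 0, -0.12], [-1.8, 0.97, 0, -0.12], [0, 0, -4, -0.12], [0, 0, -4, -0.12], [0, 0, -3.5, -0.12], [0, 0, -2.5, -0.12], [0, 0, -0.9, -0.12]]
  ]
}}

```text
t: 16.05
tool_pos: [0.486, -0.0957, 0.074]
tool_rot: [-2.927, -1.128, 0.009]
contact_force: [-0.6, -0.3, -0.7]
opening: 0.0001
```

Request:
{"api": "step_arm", "payload": {
  "moves": [
    [[0, 0, 0, -0.12], [0.35, -0.39, 0, 0], [0.35, -0.39, 0, 0], [0.18, -0.15, 0, 0], [0, 0, 0, 0]]
  ]
}}

```text
t: 16.47
tool_pos: [0.4967, -0.1042, 0.079]
tool_rot: [-2.982, -0.962, 0.007]
contact_force: [-9.1, 8.3, 6.0]
opening: 0.0001
```

Request:
{"api": "step_arm", "payload": {
  "moves": [
    [[-0.32, -0.29, 0, 0.12], [-0.29, -0.32, 0, 0.12], [-0.24, -0.36, 0, 0.12], [-0.21, -0.38, 0, 0.12], [-0.15, -0.4, 0, 0.12], [-0.11, -0.42, 0, 0.12], [-0.05, -0.43, 0, 0.12], [-0.01, -0.43, 0, 0.12]]
  ]
}}

```text
t: 17.13
tool_pos: [0.4822, -0.1366, 0.079]
tool_rot: [-2.195, -2.24, 0.007]
contact_force: [-10.1, 0.0, 4.9]
opening: 0.0001
```

Request:
{"api": "step_arm", "payload": {
  "moves": [
    [[0.05, -0.43, 0, 0.12], [0.1, -0.42, 0, 0.12], [0.15, -0.4, 0, 0.12], [0.2, -0.39, 0, 0.12], [0.24, -0.36, 0, 0.12], [0.28, -0.32, 0, 0.12], [0.32, -0.29, 0, 0.12], [0.35, -0.25, 0, 0.12]]
  ]
}}

```text
t: 17.8
tool_pos: [0.5008, -0.1677, 0.0796]
tool_rot: [-0.915, -3.004, 0.008]
contact_force: [-4.1, -5.2, -0.2]
opening: -0.0003
```

Request:
{"api": "step_arm", "payload": {
  "moves": [
    [[-0.53, -0.85, 0, 0], [-0.45, 0.32, 0, -0.12], [-0.4, 0.37, 0, -0.12], [-0.37, 0.42, 0, -0.12], [-0.3, 0.45, 0, -0.12], [-0.25, 0.5, 0, -0.12], [-0.19, 0.51, 0, -0.12], [-0.13, 0.54, 0, -0.12], [-0.06, 0.55, 0, -0.12], [0, 0.55, 0, -0.12]]
  ]
}}

```text
t: 18.63
tool_pos: [0.4753, -0.1319, 0.08]
tool_rot: [2.345, 2.088, 0.002]
contact_force: [0.5, 0.5, 0.1]
opening: 0.0001
```

Request:
{"api": "step_arm", "payload": {
  "moves": [
    [[0.07, 0.55, 0, -0.12], [0.14, 0.53, 0, -0.12], [0.19, 0.52, 0, -0.12], [0.26, 0.48, 0, -0.12], [0.32, 0.46, 0, -0.12], [0.36, 0.41, 0, -0.12], [0.42, 0.36, 0, -0.12], [0.34, -0.4, 0, 0], [0.28, -0.39, 0, 0], [0, 0, 0, 0]]
  ]
}}

```text
t: 19.47
tool_pos: [0.4974, -0.1042, 0.0797]
tool_rot: [-2.982, -0.962, 0.004]
contact_force: [-7.3, 11.0, 10.0]
opening: 0.0002
```

Request:
{"api": "step_arm", "payload": {
  "moves": [
    [[-0.32, -0.29, 0, 0.12], [-0.29, -0.32, 0, 0.12], [-0.24, -0.36, 0, 0.12], [-0.21, -0.38, 0, 0.12], [-0.15, -0.4, 0, 0.12], [-0.11, -0.42, 0, 0.12], [-0.05, -0.43, 0, 0.12], [-0.01, -0.43, 0, 0.12]]
  ]
}}

```text
t: 20.13
tool_pos: [0.4823, -0.1369, 0.0796]
tool_rot: [-2.194, -2.24, 0.006]
contact_force: [-11.4, 0.7, 9.0]
opening: -0.0003
```

Request:
{"api": "step_arm", "payload": {
  "moves": [
    [[0.05, -0.43, 0, 0.12], [0.1, -0.42, 0, 0.12], [0.15, -0.4, 0, 0.12], [0.2, -0.39, 0, 0.12], [0.24, -0.36, 0, 0.12], [0.28, -0.32, 0, 0.12], [0.32, -0.29, 0, 0.12], [0.35, -0.25, 0, 0.12]]
  ]
}}

```text
t: 20.8
tool_pos: [0.5007, -0.1684, 0.0801]
tool_rot: [-0.914, -3.004, 0.008]
contact_force: [-6.9, -6.1, 4.2]
opening: -0.0003
```

Request:
{"api": "step_arm", "payload": {
  "moves": [
    [[-0.5, -0.8, 0, 0], [-0.5, -0.8, 0, 0], [0, 0, 4, -0.12], [0, 0, 4, -0.12], [0, 0, 4, -0.12], [3, 1.2, 2, -0.12], [3, 1.2, 1, -0.12], [3, 1.2, 0, 0], [0, 0, 0, 0], [0, 0, 0, 0]]
  ]
}}

```text
t: 21.63
tool_pos: [0.5821, -0.1451, 0.2286]
tool_rot: [-1.772, -2.593, -0.0]
contact_force: [-0.9, -0.3, -0.8]
opening: 0.0
```

```bash
python3 look.py w6
```

```text
21.63 [ 0.5821 -0.1451  0.2286] [-1.772 -2.593 -0.   ] [-0.37 -0.    1.68  0.    1.47 -2.31] 0.0 [-0.9 -0.3 -0.8]
wheel_hub [313.6 135.5] 0.83 [ 0.5183 -0.1362  0.0905]
wheel_mark [320.8 119.5] 0.66 [ 0.5034 -0.1365  0.098 ]
wheel_mark [193.9  53. ] 0.56 [ 0.4868 -0.2569  0.098 ]
push_face [350.7 153.7] 0.87 [ 0.5207 -0.0917  0.057 ]
push_face [510.2 150.4] 0.7 [0.4361 0.0878 0.057 ]
lug_face [260.   68.8] 0.73 [ 0.4739 -0.2056  0.036 ]
stop_face [195.6  50.6] 0.74 [ 0.4765 -0.2776  0.032 ]
twist_tester [199.3 101.1] 0.75 [ 0.5274 -0.2619  0.    ]
[ 0.518 -0.169  0.37 ] [325.2   0.  277.9] [[-0.36, 0.93, -0.0], [0.9, 0.35, 0.26], [0.25, 0.09, -0.96]]
```

The mark now reads about 7.84 rad in total, 1.65 rad a stroke. Three more strokes should give about 12.8 rad.

Request:
{"api": "step_arm", "payload": {
  "moves": [
    [[-1.84, 0.95, 0, -0.12], [-1.84, 0.95, 0, -0.12], [-1.84, 0.95, 0, -0.12], [-1.84, 0.95, 0, -0.12], [-1.84, 0.95, 0, -0.12], [0, 0, -4, -0.12], [0, 0, -4, -0.12], [0, 0, -3.5, -0.12], [0, 0, -2.5, -0.12], [0, 0, -0.8, -0.12]]
  ]
}}

```text
t: 22.82
tool_pos: [0.4859, -0.0965, 0.0758]
tool_rot: [-2.927, -1.128, 0.01]
contact_force: [-0.0, 1.0, -0.2]
opening: 0.0
```

Request:
{"api": "step_arm", "payload": {
  "moves": [
    [[0, 0, 0, -0.12], [0.35, -0.39, 0, 0], [0.35, -0.39, 0, 0], [0.18, -0.15, 0, 0], [0, 0, 0, 0]]
  ]
}}

```text
t: 23.23
tool_pos: [0.4968, -0.1051, 0.0809]
tool_rot: [-2.983, -0.963, 0.006]
contact_force: [-6.7, 8.5, 5.4]
opening: 0.0002
```

Request:
{"api": "step_arm", "payload": {
  "moves": [
    [[-0.32, -0.29, 0, 0.12], [-0.29, -0.32, 0, 0.12], [-0.24, -0.36, 0, 0.12], [-0.21, -0.38, 0, 0.12], [-0.15, -0.4, 0, 0.12], [-0.11, -0.42, 0, 0.12], [-0.05, -0.43, 0, 0.12], [-0.01, -0.43, 0, 0.12]]
  ]
}}

```text
t: 23.9
tool_pos: [0.4823, -0.137, 0.081]
tool_rot: [-2.194, -2.24, 0.006]
contact_force: [-10.6, 1.2, 5.5]
opening: 0.0001
```

Request:
{"api": "step_arm", "payload": {
  "moves": [
    [[0.05, -0.43, 0, 0.12], [0.1, -0.42, 0, 0.12], [0.15, -0.4, 0, 0.12], [0.2, -0.39, 0, 0.12], [0.24, -0.36, 0, 0.12], [0.28, -0.32, 0, 0.12], [0.32, -0.29, 0, 0.12], [0.35, -0.25, 0, 0.12]]
  ]
}}

```text
t: 24.57
tool_pos: [0.5002, -0.1685, 0.0815]
tool_rot: [-0.914, -3.003, 0.009]
contact_force: [-6.7, -7.2, 0.7]
opening: 0.0002
```

Request:
{"api": "step_arm", "payload": {
  "moves": [
    [[-0.53, -0.85, 0, 0], [-0.45, 0.32, 0, -0.12], [-0.4, 0.37, 0, -0.12], [-0.37, 0.42, 0, -0.12], [-0.3, 0.45, 0, -0.12], [-0.25, 0.5, 0, -0.12], [-0.19, 0.51, 0, -0.12], [-0.13, 0.54, 0, -0.12], [-0.06, 0.55, 0, -0.12], [0, 0.55, 0, -0.12]]
  ]
}}

```text
t: 25.4
tool_pos: [0.4754, -0.1326, 0.082]
tool_rot: [2.345, 2.088, 0.002]
contact_force: [-0.1, 0.1, 0.1]
opening: 0.0001
```

Request:
{"api": "step_arm", "payload": {
  "moves": [
    [[0.07, 0.55, 0, -0.12], [0.14, 0.53, 0, -0.12], [0.19, 0.52, 0, -0.12], [0.26, 0.48, 0, -0.12], [0.32, 0.46, 0, -0.12], [0.36, 0.41, 0, -0.12], [0.42, 0.36, 0, -0.12], [0.34, -0.4, 0, 0], [0.28, -0.34, 0, 0], [0, 0, 0, 0]]
  ]
}}

```text
t: 26.23
tool_pos: [0.4982, -0.1061, 0.0815]
tool_rot: [-2.986, -0.964, 0.002]
contact_force: [-4.4, 4.8, 4.5]
opening: 0.0006
```

Request:
{"api": "step_arm", "payload": {
  "moves": [
    [[-0.32, -0.29, 0, 0.12], [-0.29, -0.32, 0, 0.12], [-0.24, -0.36, 0, 0.12], [-0.21, -0.38, 0, 0.12], [-0.15, -0.4, 0, 0.12], [-0.11, -0.42, 0, 0.12], [-0.05, -0.43, 0, 0.12], [-0.01, -0.43, 0, 0.12]]
  ]
}}

```text
t: 26.9
tool_pos: [0.4823, -0.1371, 0.0815]
tool_rot: [-2.194, -2.239, 0.006]
contact_force: [-13.1, 2.0, 10.7]
opening: -0.0002
```

Request:
{"api": "step_arm", "payload": {
  "moves": [
    [[0.05, -0.43, 0, 0.12], [0.1, -0.42, 0, 0.12], [0.15, -0.4, 0, 0.12], [0.2, -0.39, 0, 0.12], [0.24, -0.36, 0, 0.12], [0.28, -0.32, 0, 0.12], [0.32, -0.29, 0, 0.12], [0.35, -0.25, 0, 0.12]]
  ]
}}

```text
t: 27.57
tool_pos: [0.5012, -0.1685, 0.0822]
tool_rot: [-0.915, -3.005, 0.007]
contact_force: [-5.3, -5.7, 4.0]
opening: 0.0001
```

Request:
{"api": "step_arm", "payload": {
  "moves": [
    [[-0.5, -0.8, 0, 0], [-0.5, -0.8, 0, 0], [0, 0, 4, -0.12], [0, 0, 4, -0.12], [0, 0, 4, -0.12], [3, 1.2, 2, -0.12], [3, 1.2, 1, -0.12], [3, 1.2, 0, 0], [0, 0, 0, 0], [0, 0, 0, 0]]
  ]
}}

```text
t: 28.4
tool_pos: [0.5821, -0.1454, 0.2306]
tool_rot: [-1.772, -2.593, 0.0]
contact_force: [-0.6, 0.6, -0.3]
opening: 0.0003
```

```bash
python3 look.py w7; python3 -c "
import cv2;im=cv2.imread('pics/w7.png');cv2.imwrite('pics/w7c.png',cv2.resize(im[40:240,160:420],None,fx=2.6,fy=2.6))"
```

```text
28.4 [ 0.5821 -0.1454  0.2306] [-1.772 -2.593  0.   ] [-0.37 -0.01  1.67  0.    1.47 -2.31] 0.0003 [-0.6  0.6 -0.3]
wheel_hub [314.2 140. ] 0.68 [ 0.5217 -0.1343  0.0905]
wheel_mark [331.4 154.5] 0.57 [ 0.5274 -0.117   0.098 ]
push_face [351.6 154.6] 0.8 [ 0.5212 -0.0903  0.057 ]
lug_face [259.4  71.1] 0.59 [ 0.4761 -0.2059  0.036 ]
stop_face [193.5  54.1] 0.81 [ 0.4805 -0.2793  0.032 ]
twist_tester [199.3  99.5] 0.85 [ 0.5257 -0.2634  0.    ]
[ 0.518 -0.169  0.372] [325.2   0.  277.9] [[-0.36, 0.93, -0.0], [0.9, 0.35, 0.26], [0.25, 0.09, -0.96]]
```

View pics/w7c.png

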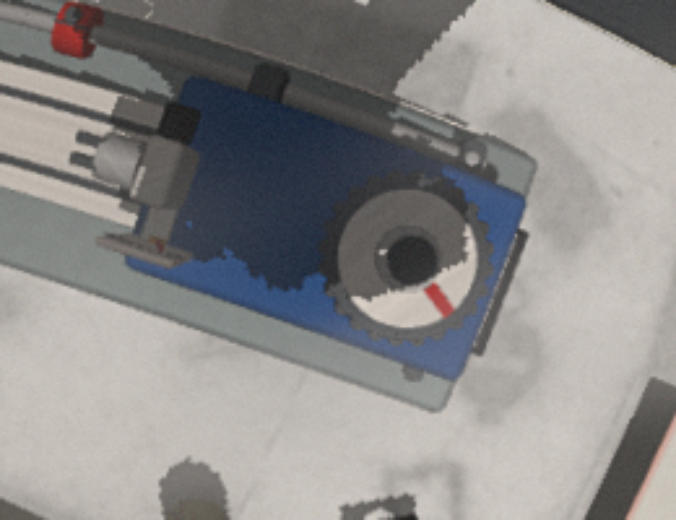

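Run:
```python
from h import *
f=lambda u,v:(160+u/2.6,40+v/2.6)
c=onz("wrist",f(409,258),.102);m=onz("wrist",f(439,300),.102);print(c,m,np.degrees(np.arctan2(*(m-c)[[1,0]])))
```

```text
[ 0.52037434 -0.13347757  0.102     ] [ 0.5292833  -0.11928183  0.102     ] 57.888422658694545
```

The mark now stands at 58°, which makes about 11.98 rad in total (1.9 turns). The carriage is still about 73 mm short. A short last stroke will bring the wheel to two turns.

Request:
{"api": "step_arm", "payload": {
  "moves": [
    [[-2.15, 0.49, 0, -0.11], [-2.15, 0.49, 0, -0.11], [-2.15, 0.49, 0, -0.11], [-2.15, 0.49, 0, -0.11], [-2.15, 0.49, 0, -0.11], [0, 0, -4, -0.11], [0, 0, -4, 0], [0, 0, -3.5, 0], [0, 0, -2.5, 0], [0, 0, -0.8, 0]]
  ]
}}

```text
t: 29.58
tool_pos: [0.4705, -0.1196, 0.0781]
tool_rot: [-2.513, -1.874, 0.006]
contact_force: [-0.7, -0.3, -0.6]
opening: -0.0
```

Request:
{"api": "step_arm", "payload": {
  "moves": [
    [[0.5, -0.16, 0, 0], [0.5, -0.16, 0, 0], [0.15, -0.04, 0, 0], [0, 0, 0, 0]]
  ]
}}

```text
t: 29.92
tool_pos: [0.4838, -0.1242, 0.0836]
tool_rot: [-2.513, -1.876, 0.008]
contact_force: [-10.9, 2.4, -0.4]
opening: 0.0001
```

Request:
{"api": "step_arm", "payload": {
  "moves": [
    [[-0.11, -0.42, 0, 0.12], [-0.05, -0.43, 0, 0.12], [-0.01, -0.43, 0, 0.12], [0.05, -0.43, 0, 0.12], [0.1, -0.42, 0, 0.12]]
  ]
}}

```text
t: 30.33
tool_pos: [0.4839, -0.1464, 0.0838]
tool_rot: [-1.84, -2.541, 0.006]
contact_force: [-9.2, -2.1, -1.3]
opening: 0.0001
```

Request:
{"api": "step_arm", "payload": {
  "moves": [
    [[-0.8, 0, 0, 0], [-0.8, 0, 0, 0], [0, 0, 4, -0.075], [0, 0, 4, -0.075], [0, 0, 4, -0.075], [3.8, 1, 0.8, -0.075], [3.8, 1, 0.8, 0], [3.8, 1, 0.8, 0], [0, 0, 0, 0], [0, 0, 0, 0]]
  ]
}}

```text
t: 31.17
tool_pos: [0.5855, -0.1154, 0.2291]
tool_rot: [2.207, 2.232, 0.003]
contact_force: [0.1, 0.7, -0.7]
opening: 0.0002
```

```bash
python3 look.py w8; python3 -c "
import cv2;im=cv2.imread('pics/w8.png');cv2.imwrite('pics/w8c.png',cv2.resize(im[40:300,130:420],None,fx=2.3,fy=2.3))"
```

```text
31.17 [ 0.5855 -0.1154  0.2291] [2.207 2.232 0.003] [-0.32 -0.01  1.68  0.    1.47 -1.9 ] 0.0002 [ 0.1  0.7 -0.7]
wheel_hub [475.6  60.3] 0.64 [0.4438 0.0732 0.0905]
wheel_hub [254.  121.6] 0.57 [ 0.517  -0.1362  0.0905]
wheel_mark [279.7 125.2] 0.7 [ 0.5193 -0.1144  0.098 ]
wheel_mark [475.8  63.3] 0.46 [0.4483 0.0681 0.098 ]
push_face [303.9 125.3] 0.93 [ 0.5194 -0.0913  0.057 ]
lug_face [191.8  82. ] 0.65 [ 0.4732 -0.2051  0.036 ]
lug_face [476. 110.] 0.18 [0.4879 0.111  0.036 ]
stop_face [128.7  90.8] 0.75 [ 0.4766 -0.2796  0.032 ]
twist_tester [151.1 130.8] 0.96 [ 0.5235 -0.266   0.    ]
[ 0.515 -0.116  0.369] [325.2   0.  277.9] [[-0.01, 1.0, -0.0], [0.96, 0.01, 0.27], [0.27, 0.0, -0.96]]
```

View pics/w8c.png

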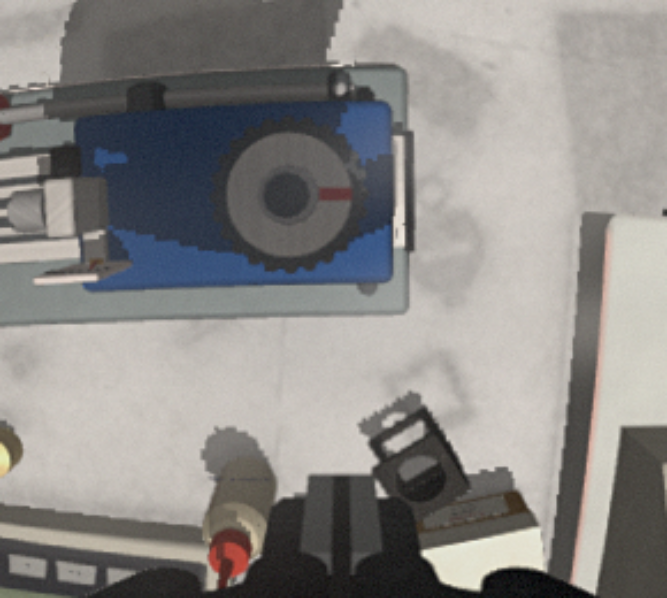

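The mark at crop (335,193) is back on the tester's +y, so the wheel has made exactly two turns. The push face is near (0.519, -0.091). I'll descend outside it and push.

Request:
{"api": "step_arm", "payload": {
  "moves": [
    [[-2.2, 2.0, 0, 0], [-2.2, 2.0, 0, 0], [-2.25, 2.0, 0, 0], [0, 0, -4, 0], [0, 0, -4, 0], [0, 0, -4, 0], [0, 0, -3, 0], [0, 0, -1.5, 0], [0, 0, -0.6, 0], [0, 0, -0.2, 0]]
  ]
}}

```text
t: 32.35
tool_pos: [0.5158, -0.0557, 0.0527]
tool_rot: [-2.208, -2.232, 0.002]
contact_force: [0.1, -0.4, 1.1]
opening: 0.0002
```

Request:
{"api": "step_arm", "payload": {
  "moves": [
    [[0, -0.7, 0, 0], [0, -0.7, 0, 0], [0, -0.7, 0, 0], [0, -0.5, 0, 0], [0, -0.3, 0, 0]]
  ]
}}

```text
t: 32.77
tool_pos: [0.5189, -0.0855, 0.0565]
tool_rot: [2.208, 2.231, 0.005]
contact_force: [0.1, 5.2, 7.4]
opening: -0.0
```

Request:
{"api": "step_arm", "payload": {
  "moves": [
    [[0.01, -0.35, 0, 0], [0.01, -0.35, 0, 0], [0.01, -0.35, 0, 0], [0.01, -0.35, 0, 0], [0.01, -0.35, 0, 0], [0.01, -0.35, 0, 0], [0.01, -0.35, 0, 0], [0.01, -0.35, 0, 0], [0.01, -0.35, 0, 0], [0.01, -0.35, 0, 0]]
  ]
}}

```text
t: 33.6
tool_pos: [0.5201, -0.1202, 0.0567]
tool_rot: [2.207, 2.231, 0.005]
contact_force: [0.1, 5.0, 7.7]
opening: -0.0002
```

Request:
{"api": "step_arm", "payload": {
  "moves": [
    [[0.01, -0.3, 0, 0], [0.01, -0.3, 0, 0], [0.01, -0.3, 0, 0], [0.01, -0.3, 0, 0], [0.01, -0.3, 0, 0], [0.01, -0.3, 0, 0], [0.01, -0.3, 0, 0], [0, 0, 0, 0]]
  ]
}}

```text
t: 34.27
tool_pos: [0.5207, -0.1418, 0.0567]
tool_rot: [2.207, 2.231, 0.004]
contact_force: [-0.1, 3.2, 6.4]
opening: -0.0
```

```bash
python3 look.py w9
```

```text
34.27 [ 0.5207 -0.1418  0.0567] [2.207 2.231 0.004] [-0.4   0.02  1.95  0.    1.16 -1.99] -0.0 [-0.1  3.2  6.4]
wheel_hub [141.  302.8] 0.96 [ 0.524  -0.1975  0.0905]
wheel_mark [178.1 320.7] 0.87 [ 0.5259 -0.1792  0.098 ]
wheel_mark [251.7 270.4] 0.22 [ 0.5029 -0.1501  0.098 ]
push_face [255.  269.8] 0.56 [ 0.5231 -0.152   0.057 ]
lug_face [ 69.1 174.2] 0.57 [ 0.4787 -0.2637  0.036 ]
stop_face [ 56.3 176.6] 0.82 [ 0.4805 -0.2775  0.032 ]
stop_face [ 66.1 173.6] 0.66 [ 0.4789 -0.2691  0.032 ]
twist_tester [103.9 233.2] 0.69 [ 0.5281 -0.2663  0.    ]
[ 0.453 -0.141  0.198] [325.2   0.  277.9] [[-0.01, 1.0, -0.0], [0.96, 0.01, 0.27], [0.27, 0.0, -0.96]]
```

About 12–14 mm remain, so I go slower and watch the force.

Request:
{"api": "step_arm", "payload": {
  "moves": [
    [[0, -0.15, 0, 0], [0, -0.15, 0, 0], [0, -0.15, 0, 0], [0, -0.1, 0, 0], [0, -0.1, 0, 0], [0, -0.1, 0, 0], [0, 0, 0, 0]]
  ]
}}

```text
t: 35.2
tool_pos: [0.5209, -0.1489, 0.0568]
tool_rot: [2.207, 2.231, 0.005]
contact_force: [0.1, 3.8, 6.2]
opening: 0.0
```

Request:
{"api": "step_arm", "payload": {
  "moves": [
    [[0, -0.1, 0, 0], [0, -0.1, 0, 0], [0, -0.1, 0, 0], [0, 0, 0, 0]]
  ]
}}

```text
t: 35.53
tool_pos: [0.5209, -0.1519, 0.0568]
tool_rot: [2.207, 2.231, 0.005]
contact_force: [1.1, 4.4, 6.9]
opening: 0.0001
```

Request:
{"api": "step_arm", "payload": {
  "moves": [
    [[0, -0.1, 0, 0], [0, -0.1, 0, 0], [0, 0, 0, 0]]
  ]
}}

```text
t: 35.78
tool_pos: [0.5209, -0.1524, 0.0569]
tool_rot: [2.208, 2.232, 0.008]
contact_force: [0.9, 11.2, 9.3]
opening: 0.0002
```

Request:
{"api": "step_arm", "payload": {
  "moves": [
    [[0, -0.1, 0, 0], [0, -0.1, 0, 0], [0, 0, 0, 0]]
  ]
}}

```text
t: 36.03
tool_pos: [0.521, -0.1528, 0.0571]
tool_rot: [-2.209, -2.233, -0.012]
contact_force: [0.6, 16.2, 12.4]
opening: 0.0001
```

The force jumped to 16 N with no travel, so the lug is on the collar. I'll withdraw and check.

Request:
{"api": "step_arm", "payload": {
  "moves": [
    [[0, 1, 0, 0], [0, 2, 0, 0], [0, 2, 0, 0], [0, 0, 4, 0], [0, 0, 4, 0], [0, 0, 4, 0], [2, -2.5, 2.4, 0], [2, -2.5, 2, 0], [2, -2.5, 0, 0], [0, 0, 0, 0]]
  ]
}}

```text
t: 36.87
tool_pos: [0.5818, -0.1852, 0.2208]
tool_rot: [2.208, 2.225, 0.001]
contact_force: [-1.3, 0.5, -0.9]
opening: -0.0001
```

Request:
{"api": "step_arm", "payload": {
  "moves": [
    [[0, -2, 0, 0], [0, -2, 0, 0], [0, 0, 0, 0], [0, 0, 0, 0]]
  ]
}}

```text
t: 37.2
tool_pos: [0.5782, -0.221, 0.2178]
tool_rot: [-2.211, -2.231, 0.0]
contact_force: [-0.5, 0.9, 0.6]
opening: -0.0001
```

```bash
python3 look.py w10; python3 -c "
import cv2;im=cv2.imread('pics/w10.png');cv2.imwrite('pics/w10c.png',cv2.resize(im[40:300,130:420],None,fx=2.3,fy=2.3))"
```

```text
37.2 [ 0.5782 -0.221   0.2178] [-2.211 -2.231  0.   ] [-0.49  0.05  1.64  0.    1.45 -2.07] -0.0001 [-0.5  0.9  0.6]
wheel_hub [296.  133.1] 0.61 [ 0.5209 -0.2049  0.0905]
wheel_mark [321.2 141.1] 0.79 [ 0.5267 -0.1846  0.098 ]
push_face [338.8 137.3] 0.88 [ 0.5251 -0.1625  0.057 ]
lug_face [222.   90.9] 0.92 [ 0.4809 -0.2751  0.036 ]
stop_face [222.5  91.4] 0.51 [ 0.4811 -0.2754  0.032 ]
stop_face [237.4 137.3] 0.26 [ 0.528  -0.2602  0.032 ]
twist_tester [235.1 134. ] 0.73 [ 0.526  -0.2668  0.    ]
twist_tester [220.7  91.9] 0.52 [ 0.4787 -0.2829  0.    ]
[ 0.511 -0.22   0.359] [325.2   0.  277.9] [[-0.01, 1.0, -0.0], [0.96, 0.01, 0.27], [0.27, 0.0, -0.96]]
```

View pics/w10c.png

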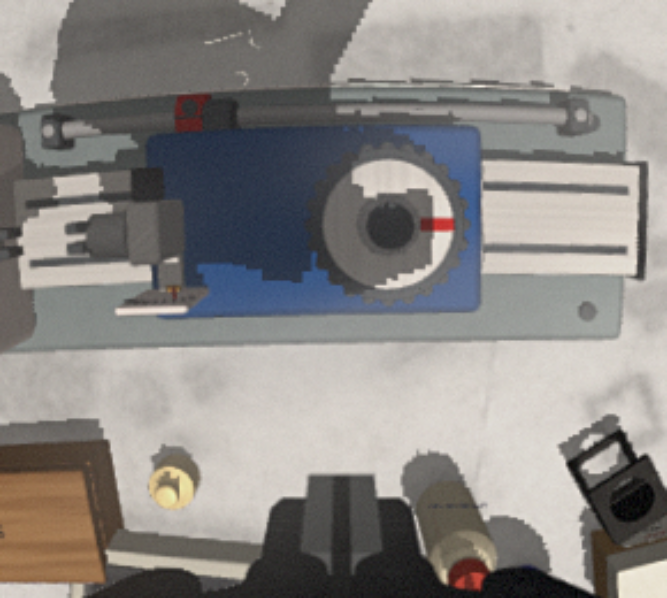

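The lug at crop (222,112) touches the collar at (192,112), the mark still points along +y, and the hand is clear. I'll hand the job in.

```bash
python3 -c "
from station import ctrl; print(ctrl.finish_job())"
```

```text
the job is handed in; nothing more can be done
None
```

The job is handed in: the wheel is two full turns loose and the carriage's lug rests against the red collar. The hand-in reported no verdict.

**Wheel:** I rolled the rim with closed fingers, using seven long arc strokes and one short one from the robot's side. In the last wrist picture the red mark is back on the tester's +y. With the angles tracked between strokes, that makes two turns. My angle readings after single strokes were only good to about 10°, and one long stroke slipped.

**Carriage:** It stayed put while the wheel was rolled, about 74 mm short of the collar. I then pushed it slowly until the force rose from about 5 N to 16 N along the bed with almost no more travel.

**Last checks:**
- The networks put the lug face and the stop face within about 1 mm of each other, and the picture shows them touching.
- The collar read y −0.2754 at the end, against −0.274 to −0.284 in earlier views. That is scatter between views; I did not measure it to within 3 mm, but the force stayed well below its 45 N slip limit.
- The weight and magnifier look undisturbed in the wrist pictures. I did not re-measure the tally counter, snips, tweezers or cop; nothing was touched near them.
- The hand was clear, and the clock stood at about 37 s before the final look.

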